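Cover the garnish pots for the break

ROBOT

A 7-joint arm with a two-finger parallel gripper is mounted at the origin on a cart in front of the work surface, level with it; the furniture and walls round the work are solid. World frame = base frame: x ahead of the robot, y to its left, z up, the work surface at z = 0. Lengths are in m, angles in rad, forces in N, time in s.
With the tool pointing down it reaches from about 0.425 to 0.825 m from the base axis. Payload 3.6 kg.
Tool frame: the origin (TCP) lies at the very end of the fingers, on their centre line; the grasp point (between the pads) lies 19 mm behind it; z points along the fingers, x is the direction in which the jaws open and shut, and the axes are right-handed (so a half turn about z gives the same grasp; the last joint's range is limited). The gripper opens to 93 mm and grips with 3 to 60 N. Pads are 15 mm wide; open, the fingers measure 128 mm over their backs; the gripper's body (75 mm by 188 mm) begins 65 mm behind the grasp point.
Start: joints at [1.143, 0.615, -0.013, 1.423, 0.008, 1.103, -0.04], TCP at [0.254, -0.598, 0.219] pointing down, gripper open.
Joint ranges: [-3.12, 3.12], [-0.3, 2.06], [-1.34, 1.32], [0.26, 2.42], [-1.36, 4.5], [0.01, 1.98], [-2.84, 2.84]. Speed limits (rad/s): [2.79, 2.79, 3.14, 3.14, 3.14, 3.14, 3.14].

INTERFACE

Orientations are given as a unit quaternion [x, y, z, w].
In Python, from bench import arm, grab_frame, camera_model, cut_out, landmark_of gives the robot as it stands.
- The arm moves only by the tool servo_tool, never from a script. Its argument "plan" is a list that holds one entry, the list of rows, each a list of 5 numbers: the gripper command: -1 is shut, 1 is fully open, values between are in proportion, then the shift along the tool's x, y, z scaled (see below), then the turn about the tool's z scaled (see below). In form: [[[claw, tx, ty, tz, spin], ...]]. A call has 1 to 5 rows; each row shifts and turns the commanded pose from where the row before left it, along the tool's axes as they then stand; what a row does not reach is not made up. The controller multiplies each number of a shift by 0.5 m and each number of a turn by 180 degrees. A row lasts 1/8 s, in which the tool goes at most 62.5 mm and 10.7 degrees, less where a joint would pass 70% of its speed; a pose out of reach is approached as far as the arm can. A call with a number of a shift or a turn outside -1 to 1 is refused whole. A call with a gripper value outside its range is refused whole. The fingers move at their own pace and stop on an object; "newtons" is the grip in N (left out, the last holds). Time passes only in rows, so rows that do not move let the fingers close. It gives the time, the measured TCP pose, the force and the opening at its end, in the units of the state.
- arm.sense(): the state, without advancing time (a new reading comes with each control period).
- grab_frame(name): name is "side" or "top"; returns (picture, depth): 400x640x3 uint8, red, green, blue; 400x640 float32, m along the optical axis (not along the pixel's ray), 0 where there is no reading.
- camera_model(name): a dict with "intrinsics" (3x3 intrinsics, pixels), "dist_coeffs" ([k1, k2, p1, p2, k3] as OpenCV has them; the pictures are not rectified), "extrinsics" (4x4, takes a point from world to camera coordinates). Camera axes: x right, y up, looking along -z (the intrinsics and any distortion apply to the point x, -y, -z); pixel columns grow to the right and rows downward; lengths in m; the calibration is good to about 2 mm. A picture is of the moment at which its call begins. camera_model takes no time and is no camera call.
- arm.job_done(): hands the job in, once; it reports no verdict.
Trained networks look in the newest picture that a camera, given by its name, has taken for a name from the list of things; names that differ only in an ending like _2 or _b are one class to them, and where a whole thing is asked for, a point or a joint stands for the part that bears it (a point fixed in the world has none). Each returns a list of dicts, best first, with "confidence" (0 to 1); they miss things now and then, are a little off and sometimes report something else, mostly with a low value. They report only what shows in the picture. A call takes as long as a camera call.
- cut_out(label, camera): "region" (400x640 bool, what is visible of it) and "uv" ([column, row] in pixels, amid what is visible of it).
- landmark_of(label, camera): "uv" ([column, row] in pixels: a listed point, or the origin of a listed thing).
The state is a dict: "t": time; "qpos": joint angles; "qvel": joint speeds; "tau": joint torques, N m; "eef_pos": TCP position; "tcp_rot": TCP orientation; "force": force on the tool from outside, world axes, zero at the start; "ft_torque": the same for the moment, N m; "finger_gap": finger opening in m.
Only numpy, scipy, OpenCV 4.12 (cv2) and the standard library are available. Lean on these libraries where they do the work, as an engineer would, in place of code of your own. Each camera call takes 0.05 s, during which the arm holds its last target. There are 200 camera calls.

TASK

The bento line stops for its break: cover each of the four open garnish pots with the lid that fits it (large round, small round, square, oblong), every lid lying level with its collar down in the mouth and its flange on the rim. Leave the pots standing where they are, and do not shift or knock over the stack of foil cups and the label block that stand among them.

Things in the scene. Friction and masses are not known exactly. Their poses are not given: they have to be found in the camera images.
- pot_round_large: Open stainless pot with a rolled edge, round, 100 mm outside diameter (105 mm over the edge), 55 mm high, mouth 95 mm in diameter. It holds pale boiled quail eggs up to about 39 mm. Stands loose on the worktop, 0.6 to 0.9 kg. Origin at the centre of its underside, z up to the mouth (rim at z = 55 mm). Round, so its yaw does not matter.
- pot_round_small: Open stainless pot with a rolled edge, round, 76 mm outside diameter (81 mm over the edge), 55 mm high, mouth 71 mm in diameter. It holds red cherry tomatoes up to about 39 mm. Stands loose on the worktop, 0.6 to 0.9 kg. Origin at the centre of its underside, z up to the mouth (rim at z = 55 mm). Round, so its yaw does not matter.
- pot_square: Open stainless pot with a rolled edge, square with rounded corners, 84 x 84 mm outside (89 over the edge), 55 mm high, mouth 79 x 79 mm. It holds yellow slices of rolled omelette up to about 39 mm. Stands loose on the worktop, 0.6 to 0.9 kg. Origin at the centre of its underside, z up to the mouth (rim at z = 55 mm). x and y along its sides.
- pot_oblong: Open stainless pot with a rolled edge, oblong with rounded corners, 110 x 70 mm outside (115 x 75 over the edge), 55 mm high, mouth 105 x 65 mm. It holds green beans up to about 39 mm. Stands loose on the worktop, 0.6 to 0.9 kg. Origin at the centre of its underside, z up to the mouth (rim at z = 55 mm). x along its long side.
- lid_round_large: Loose steel lid of the large round pot, 0.07-0.13 kg. Flange 108 mm in diameter, 3 mm thick; under it a tapered collar 12 mm deep (90 mm wide at the flange, 79 at its foot); central black knob, 24 mm wide, 28 tall. Origin: centre of the collar's foot; z up: flange top at 15, grip top at 43 mm. Seated: origin 43 mm above the pot's, 2.5 mm play a side. Any yaw fits.
- lid_round_small: Loose steel lid of the small round pot, 0.07-0.13 kg. Flange 84 mm in diameter, 3 mm thick; under it a tapered collar 12 mm deep (66 mm wide at the flange, 55 at its foot); central black knob, 24 mm wide, 28 tall. Origin: centre of the collar's foot; z up: flange top at 15, grip top at 43 mm. Seated: origin 43 mm above the pot's, 2.5 mm play a side. Any yaw fits.
- lid_square: Loose steel lid of the square pot, 0.07-0.13 kg. Flange 92 x 92 mm, 3 mm thick; under it a tapered collar 12 mm deep (74 x 74 mm at the flange, 63 x 63 mm at its foot); black bar grip 56 (along x) x 16, 28 tall. Origin: centre of the collar's foot; z up: flange top at 15, grip top at 43 mm. Seated: origin 43 mm above the pot's, 2.5 mm play a side. x, y along its sides; any quarter turn fits.
- lid_oblong: Loose steel lid of the oblong pot, 0.07-0.13 kg. Flange 118 x 78 mm, 3 mm thick; under it a tapered collar 12 mm deep (100 x 60 mm at the flange, 89 x 49 mm at its foot); black bar grip 56 (along x) x 16, 28 tall. Origin: centre of the collar's foot; z up: flange top at 15, grip top at 43 mm. Seated: origin 43 mm above the pot's, 2.5 mm play a side. x along its long side; either way fits.
- foil_cups: Bystander: a stack of nested foil cups, 60 mm across, 49 mm tall, very light, standing upright between lids and pots. Origin at the centre of its underside, z up.
- label_block: Bystander: a small white block of paper labels, 44 x 61 x 15 mm, lying flat between lids and pots. Origin at the centre of its underside, z up.

How it is judged:
At the end, for the whole second after the job is handed in: Each lid on its own pot: centres within 8 mm, height within 4 mm of seated, level within 0.06 rad, square and oblong lids turned with the pot within 0.15 rad; all released and at rest. Pots within 25 mm, foil cups and label block within 30 mm of where they stood, upright (horizontal distance between lid_round_large and pot_round_large below 0.008 m and z of lid_round_large in the frame of pot_round_large between 0.039 and 0.047 m and angle between each of lid_round_large, pot_round_large, lid_round_small, pot_round_small, lid_square, pot_square, lid_oblong, pot_oblong's own z axis and vertical below 0.06 rad and distance of each of pot_round_large, pot_round_small, pot_square, pot_oblong from where it was at the start of the episode below 0.025 m and linear speed of each of lid_round_large, pot_round_large, lid_round_small, pot_round_small, lid_square, pot_square, lid_oblong, pot_oblong below 0.02 m/s and horizontal distance between lid_round_small and pot_round_small below 0.008 m and z of lid_round_small in the frame of pot_round_small between 0.039 and 0.047 m and horizontal distance between lid_square and pot_square below 0.008 m and z of lid_square in the frame of pot_square between 0.039 and 0.047 m and (angle between the x axis of lid_square and the x axis of pot_square, either way round below 0.15 rad or angle between the x axis of lid_square and the y axis of pot_square, either way round below 0.15 rad) and horizontal distance between lid_oblong and pot_oblong below 0.008 m and z of lid_oblong in the frame of pot_oblong between 0.039 and 0.047 m and angle between the x axis of lid_oblong and the x axis of pot_oblong, either way round below 0.15 rad and distance of each of foil_cups, label_block from where it was at the start of the episode below 0.03 m and angle between each of foil_cups, label_block's own z axis and vertical below 0.2 rad); the robot touches nothing.
It fails at once if a pot is tipped (angle between any of pot_round_large, pot_round_small, pot_square, pot_oblong's own z axis and vertical above 0.3 rad).
It fails at once if the foil cups are knocked over (angle between foil_cups's own z axis and vertical above 0.6 rad).
It also fails if it takes over 112 s, if anything falls off the work surface, if the arm or the gripper's body presses on something with over 40 N, if the wrist force passes 120 N, or if a joint passes its speed limit or range.

## Working session

There is one attempt and no reset: what is moved stays moved. The work goes in short steps, Python scripts to look and compute and a tool call to move; the robot and the scene stay as the last step left them, time stands still between calls to the robot, and variables do not carry over. Pictures are saved under pics/ and viewed, about 12 in all and at most 16, crops included, and the job is handed in when it is done.

Besides the shell and the picture viewer there is one more tool, called after "Call:" as a command line: name --argument value ..., lists and objects as JSON in quotes. servo_tool: Moves the arm, as the interface text tells. Shifts and turns lie within -1 to 1; 1 stands for 0.5 m of shift or 180 degrees of turn. Its arguments: {"type":"object","properties":{"plan":{"type":"array"},"newtons":{"type":"number"}},"required":["plan"]}

```bash
mkdir -p pics; ls
cat > h.py <<'E'
import numpy as np, cv2
from bench import arm, grab_frame, camera_model, cut_out, landmark_of
def world(cam,uv,depth):
    m=camera_model(cam);K=np.array(m["intrinsics"]);D=np.array(m["dist_coeffs"]);T=np.array(m["extrinsics"])
    uv=np.asarray(uv,float).reshape(-1,1,2);n=cv2.undistortPoints(uv,K,D)[:,0]
    d=np.asarray(depth,float).reshape(-1)
    p=np.c_[n[:,0]*d,-n[:,1]*d,-d]
    return (p-T[:3,3])@T[:3,:3]
def cloud(cam,depth,mask):
    v,u=np.nonzero(mask&(depth>0))
    return world(cam,np.c_[u,v],depth[v,u])
def save(cam,name):
    im,d=grab_frame(cam);cv2.imwrite('pics/'+name+'.png',im[:,:,::-1]);return im,d
E
python3 - <<'E'
from h import *
s=arm.sense();print(s)
for c in("top","side"):
    im,d=save(c,c+"0")
    m=camera_model(c);T=np.array(m["extrinsics"]);print(c,"campos",-T[:3,:3].T@T[:3,3])
    for n in ["pot_round_large","pot_round_small","pot_square","pot_oblong","lid_round_large","lid_round_small","lid_square","lid_oblong","foil_cups","label_block"]:
        for r in cut_out(n,c)[:2]:
            P=cloud(c,d,r["region"])
            if len(P)<20: continue
            q=np.percentile(P,[2,50,98],axis=0)
            print(n,round(r["confidence"],2),np.round(r["uv"]),len(P),np.round(q*1000).astype(int).tolist())
E
```

```text
pics
{'t': 0.0, 'qpos': array([ 1.14252027,  0.61591711, -0.01264386,  1.42485472,  0.00813219,
        1.10337696, -0.04040552]), 'qvel': array([0.00101814, 0.0010887 , 0.00117912, 0.00212887, 0.00089316,
       0.00035014, 0.00137041]), 'tau': array([-1.08497035e-03, -4.58929002e+01,  2.08909730e-01, -1.65743154e+01,
       -6.10868633e-02,  2.03030632e-02,  2.10488511e-04]), 'eef_pos': array([ 0.25389899, -0.59752618,  0.21749709]), 'tcp_rot': array([ 8.34008783e-01, -5.51749744e-01, -1.05772666e-03, -6.71233659e-04]), 'force': array([-0.8308273 ,  0.86772139,  0.12713737]), 'ft_torque': array([ 0.0003159 , -0.05040927, -0.00832546]), 'finger_gap': 0.09331808666370595}
top campos [0.46230617 0.12804271 0.96243709]
pot_round_large 0.9 [344. 139.] 2306 [[588, -3, 23], [640, 45, 35], [686, 95, 58]]
pot_round_small 0.77 [187. 162.] 1593 [[554, 306, 2], [593, 346, 36], [631, 383, 57]]
pot_square 0.56 [269. 139.] 2065 [[602, 139, 2], [648, 183, 36], [689, 225, 58]]
pot_oblong 0.75 [420. 137.] 2396 [[599, -152, 7], [655, -116, 36], [710, -76, 58]]
lid_round_large 0.56 [426. 244.] 2371 [[
[... 970 characters left out ...]
, [653, -85, 37], [708, -72, 54]]
lid_round_large 0.74 [363. 177.] 677 [[387, -1865, -732], [438, -123, 13], [487, -79, 40]]
lid_round_small 0.61 [396. 284.] 1039 [[346, 277, 11], [386, 318, 13], [424, 350, 40]]
lid_round_small 0.58 [320. 224.] 399 [[517, 73, -1], [540, 115, 12], [564, 134, 15]]
lid_square 0.86 [376. 210.] 880 [[369, -17, -2], [414, 40, 13], [459, 79, 41]]
lid_oblong 0.86 [360. 241.] 1330 [[393, 135, -1], [450, 179, 13], [506, 210, 41]]
foil_cups 0.71 [329. 183.] 554 [[509, -188, -3], [536, -40, 30], [564, -26, 46]]
foil_cups 0.54 [269. 232.] 1876 [[603, 139, -1], [646, 214, 33], [688, 229, 54]]
label_block 0.56 [322. 227.] 362 [[521, 72, -1], [542, 116, 12], [563, 134, 15]]
```

Run:
```python
from h import *
im,d=save("top","top1")
cv2.imwrite('pics/top1c.png',cv2.resize(im[90:310,150:520,::-1],None,fx=2.1,fy=2.1))
def rect(P):
    r=cv2.minAreaRect((P[:,:2]*1000).astype(np.float32));return np.round(r[0],1),np.round(r[1],1),round(r[2],1)
H,W=d.shape;v,u=np.mgrid[:H,:W]
full=np.zeros((H,W,3));ok=d>0
full[ok]=cloud("top",d,ok)
C={"lid_round_large":(438,-131),"lid_round_small":(384,309),"lid_square":(416,29),"lid_oblong":(449,167),"pot_round_large":(637,46),"pot_round_small":(593,345),"pot_square":(646,182),"pot_oblong":(654,-114),"foil":(536,-58),"label":(541,99)}
for n,c in C.items():
    near=ok&(np.hypot(full[...,0]-c[0]/1e3,full[...,1]-c[1]/1e3)<.075)
    z=full[...,2]
    lo,hi=(.008,.024) if "lid" in n else (.046,.066) if "pot" in n else (.008,.06)
    m=near&(z>lo)&(z<hi)
    k,L,st,_=cv2.connectedComponentsWithStats(m.astype(np.uint8),connectivity=8)
    P=full[L==1+np.argmax(st[1:,4])]
    print(n,"rect",*rect(P),"circ",np.round(cv2.minEnclosingCircle((P[:,:2]*1000).astype(np.float32))[0],1),round(cv2.minEnclosingCircle((P[:,:2]*1000).astype(np.float32))[1],1),"zmed",np.round(np.median(P[:,2])*1e3,1))
    if "lid" in n:
        P=full[near&(z>.036)&(z<.055)];print("   grip",*rect(P),np.round(np.median(P[:,2])*1e3,1))
```

```text
lid_round_large rect [ 438.2 -133.3] [109.3 110.2] 71.4 circ [ 438.1 -133.5] 55.6 zmed 15.9
   grip [ 438.2 -132.6] [22.1 21.2] 39.4 43.2
lid_round_small rect [384.  309.2] [84.2 85.3] 0.7 circ [384.3 309.8] 43.6 zmed 15.4
   grip [384.  309.2] [22.2 21.7] 44.3 42.4
lid_square rect [415.1  27.5] [95.5 95.4] 12.8 circ [415.2  27.6] 57.9 zmed 15.8
   grip [415.3  27.8] [55.6 16.3] 12.4 42.9
lid_oblong rect [449.5 167.8] [ 81.6 121.1] 88.7 circ [449.5 167.6] 64.8 zmed 15.6
   grip [449.8 168. ] [15.8 53.5] 89.3 42.9
pot_round_large rect [636.3  46.7] [107.7 107.1] 89.8 circ [637.5  46.1] 54.8 zmed 55.3
pot_round_small rect [592.4 343.6] [83.  83.9] 47.7 circ [592.3 343.9] 42.8 zmed 54.8
pot_square rect [645.8 180.9] [92.7 92.9] 3.2 circ [645.2 181.7] 57.1 zmed 55.0
pot_oblong rect [ 654.4 -114.7] [119.   79.5] 6.3 circ [ 654.7 -115.3] 63.6 zmed 55.3
foil rect [536.4 -57.2] [57.5 58.7] 71.1 circ [536.1 -57.6] 30.0 zmed 28.8
label rect [540.9 100. ] [60.5 44.2] 82.6 circ [540.7 100.7] 36.4 zmed 15.6
```

View pics/top1c.png

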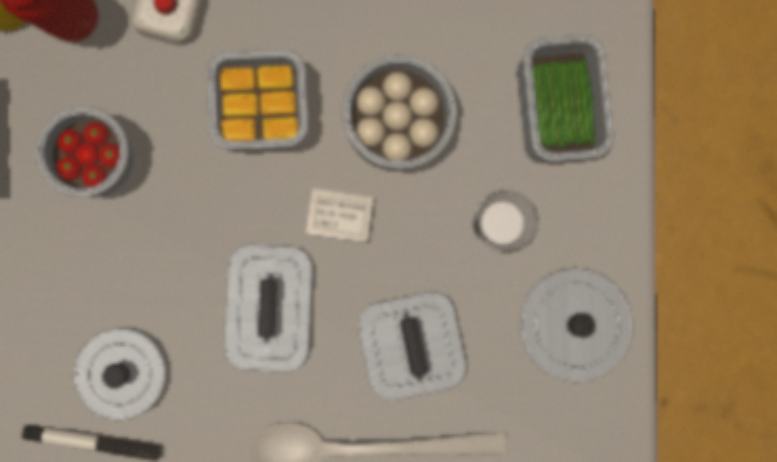

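```bash
cat >> h.py <<'E'
from scipy.spatial.transform import Rotation as R
def pose():
    s=arm.sense();M=R.from_quat(s["tcp_rot"]).as_matrix()
    return s,np.array(s["eef_pos"]),np.degrees(np.arctan2(M[1,0],M[0,0])),M
def go(x,y,z,psi,n,start=None):
    """rows from the present pose (or start=(x,y,z,psi)) to the target in n rows"""
    if start is None:
        s,p,a,M=pose();print("t",round(s["t"],2),"tcp",np.round(p*1e3,1),"psi",round(a,1),"tilt",np.round(np.degrees(np.arccos(-M[2,2])),2),"gap",round(s["finger_gap"]*1e3,1),"F",np.round(s["force"],1),"q",np.round(s["qpos"],2))
    else: p=np.array(start[:3]);a=start[3]
    d=(np.array([x,y,z])-p)/n;da=((psi-a+180)%360-180)/n
    for _ in range(n):
        c,s_=np.cos(np.radians(a)),np.sin(np.radians(a))
        print([round(float(v),3) for v in ((d[0]*c+d[1]*s_)/.5,(d[0]*s_-d[1]*c)/.5,-d[2]/.5,-da/180)]);a+=da
    return (x,y,z,psi)
E
python3 - <<'E'
from h import *
go(.4382,-.133,.13,-80,10)
E
```

```text
t 1.15 tcp [ 254.2 -598.2  218.6] psi -67.0 tilt 0.01 gap 93.3 F [-0.3  0.5  0.8] q [ 1.14  0.61 -0.01  1.42  0.01  1.1  -0.04]
[-0.071, -0.07, 0.018, 0.007]
[-0.073, -0.069, 0.018, 0.007]
[-0.074, -0.067, 0.018, 0.007]
[-0.076, -0.065, 0.018, 0.007]
[-0.077, -0.063, 0.018, 0.007]
[-0.079, -0.062, 0.018, 0.007]
[-0.08, -0.06, 0.018, 0.007]
[-0.081, -0.058, 0.018, 0.007]
[-0.083, -0.056, 0.018, 0.007]
[-0.084, -0.054, 0.018, 0.007]
```

View pics/top1.png

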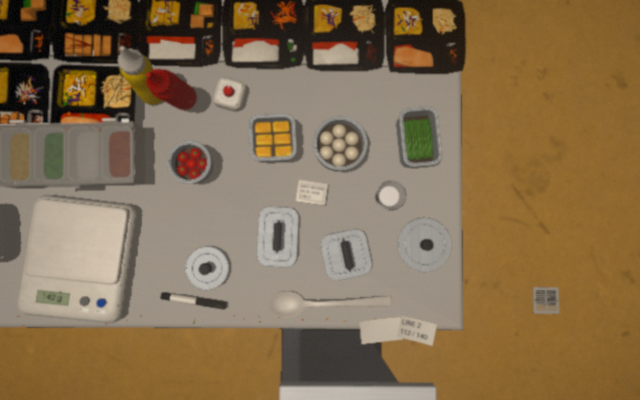

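View pics/side0.png

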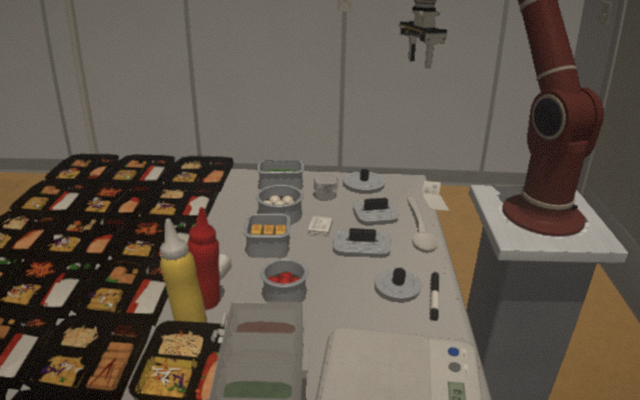

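Call:
servo_tool --plan '[[[0,-0.071,-0.07,0.018,0.007],[0,-0.073,-0.069,0.018,0.007],[0,-0.074,-0.067,0.018,0.007],[0,-0.076,-0.065,0.018,0.007],[0,-0.077,-0.063,0.018,0.007]]]' --newtons 30

```text
t: 1.78
eef_pos: [0.3464, -0.3644, 0.1737]
tcp_rot: [0.802, -0.597, 0.001, -0.0]
force: [0.3, 0.5, -0.5]
finger_gap: 0.0487
```

Call:
servo_tool --plan '[[[0,-0.079,-0.062,0.018,0.007],[0,-0.08,-0.06,0.018,0.007],[0,-0.081,-0.058,0.018,0.007],[0,-0.083,-0.056,0.018,0.007],[0,-0.084,-0.054,0.018,0.007]]]'

```text
t: 2.4
eef_pos: [0.4373, -0.1315, 0.1288]
tcp_rot: [0.768, -0.64, 0.001, -0.0]
force: [0.1, -0.0, -0.5]
finger_gap: 0.0464
```

Run:
```python
from h import *
print("down");b=go(.4382,-.133,.019,-80,4)
im,d=grab_frame("side")
P=cloud("side",d,np.ones(d.shape,bool));Q=P[(P[:,2]>.075)&(P[:,2]<.3)&(P[:,0]>.5)&(P[:,0]<.85)&(P[:,1]>.1)&(P[:,1]<.5)]
print("tall things",len(Q),np.round(np.percentile(Q,[1,50,99],axis=0)*1e3))
Q=P[(P[:,2]>.02)&(P[:,2]<.075)&(P[:,0]>.45)&(P[:,0]<.75)&(P[:,1]>.4)&(P[:,1]<.6)]
print("tray",len(Q),np.round(np.percentile(Q,[1,50,99],axis=0)*1e3))
```

```text
down
t 2.4 tcp [ 437.3 -131.5  128.8] psi -79.6 tilt 0.08 gap 46.4 F [ 0.1 -0.  -0.5] q [ 0.23  0.45  0.02  2.07 -0.01  0.62 -1.13]
[0.001, -0.0, 0.055, 0.001]
[0.001, -0.0, 0.055, 0.001]
[0.001, -0.0, 0.055, 0.001]
[0.001, -0.0, 0.055, 0.001]
tall things 3385 [[700. 376.  76.]
 [734. 431. 130.]
 [774. 457. 194.]]
tray 11778 [[453. 436.  21.]
 [601. 535.  66.]
 [747. 599.  70.]]
```

Call:
servo_tool --plan '[[[0,0.001,0,0.07,0.001],[0,0.001,0,0.07,0.001],[0,0.001,0,0.05,0.001],[0,0,0,0.029,0],[0,0,0,0,0]]]'

```text
t: 3.08
eef_pos: [0.4364, -0.1343, 0.0187]
tcp_rot: [0.765, -0.644, -0.001, 0.0]
force: [0.5, 0.0, 0.5]
finger_gap: 0.0464
```

Call:
servo_tool --plan '[[[-1,0,0,0,0],[-1,0,0,0,0],[-1,0,0,0,0],[-1,0,0,-0.01,0],[-1,0,0,-0.02,0]]]'

```text
t: 3.7
eef_pos: [0.4363, -0.1342, 0.0345]
tcp_rot: [0.765, -0.644, -0.0, 0.0]
force: [-0.2, 0.3, -1.2]
finger_gap: 0.0227
```

Run:
```python
from h import *
b=go(.4382,-.133,.12,-80,3);print("over");b=go(.637,.0465,.12,-80,6,b);print("down");go(.637,.0465,.062,-80,4,b)
```

```text
t 3.7 tcp [ 436.3 -134.2   34.5] psi -80.1 tilt 0.05 gap 22.7 F [-0.2  0.3 -1.2] q [ 0.24  0.63  0.01  2.15 -0.02  0.37 -1.13]
[-0.001, -0.001, -0.057, -0.0]
[-0.001, -0.001, -0.057, -0.0]
[-0.001, -0.001, -0.057, -0.0]
over
[-0.047, -0.076, -0.0, -0.0]
[-0.047, -0.076, -0.0, -0.0]
[-0.047, -0.076, -0.0, -0.0]
[-0.047, -0.076, -0.0, -0.0]
[-0.047, -0.076, -0.0, -0.0]
[-0.047, -0.076, -0.0, -0.0]
down
[0.0, -0.0, 0.029, -0.0]
[0.0, -0.0, 0.029, -0.0]
[0.0, -0.0, 0.029, -0.0]
[0.0, -0.0, 0.029, -0.0]
```

Call:
servo_tool --plan '[[[-1,0,0,-0.057,0],[-1,0,0,-0.057,0],[-1,0,0,-0.057,0],[-1,-0.047,-0.076,0,0],[-1,-0.047,-0.076,0,0]]]'

```text
t: 4.32
eef_pos: [0.5042, -0.0749, 0.1211]
tcp_rot: [0.765, -0.644, 0.001, -0.0]
force: [0.3, -0.2, -1.2]
finger_gap: 0.0226
```

Call:
servo_tool --plan '[[[-1,-0.047,-0.076,0,0],[-1,-0.047,-0.076,0,0],[-1,-0.047,-0.076,0,0],[-1,-0.047,-0.076,0,0],[-1,0,0,0,0]]]'

```text
t: 4.95
eef_pos: [0.6386, 0.0485, 0.1198]
tcp_rot: [0.767, -0.641, -0.0, -0.002]
force: [-0.8, 0.8, -1.5]
finger_gap: 0.0227
```

Run:
```python
from h import *
go(.6353,.0463,.066,-80,4)
save("side","side1")
```

```text
t 4.95 tcp [638.6  48.5 119.8] psi -79.8 tilt 0.21 gap 22.7 F [-0.8  0.8 -1.5] q [-0.13  0.7   0.04  1.57 -0.04  0.87 -1.47]
[0.001, 0.002, 0.027, 0.0]
[0.001, 0.002, 0.027, 0.0]
[0.001, 0.002, 0.027, 0.0]
[0.001, 0.002, 0.027, 0.0]
```

View pics/side1.png

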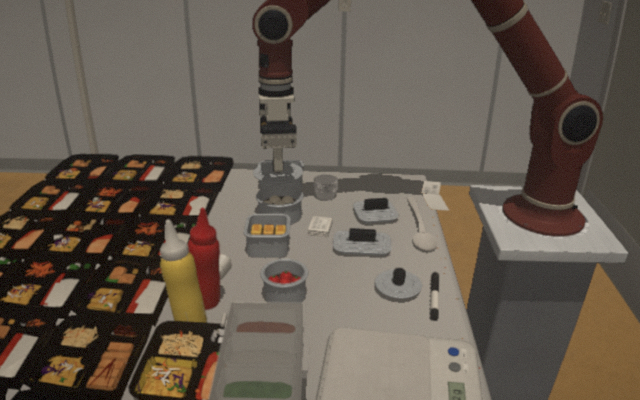

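Call:
servo_tool --plan '[[[-1,0.001,0.003,0.04,0],[-1,0.002,0.002,0.04,0],[-1,0.001,0.002,0.02,0],[-1,0,0,0.014,0],[-1,0,0,0,0]]]'

```text
t: 5.62
eef_pos: [0.635, 0.0424, 0.0672]
tcp_rot: [0.766, -0.643, 0.001, -0.002]
force: [-4.4, 3.2, 14.8]
finger_gap: 0.0228
```

Call:
servo_tool --plan '[[[0,0,0,0,0],[0,0,0,0,0],[0,0,0,-0.04,0],[0,0,0,-0.1,0],[0,0,0,-0.04,0]]]'

```text
t: 6.25
eef_pos: [0.6351, 0.0397, 0.1561]
tcp_rot: [0.765, -0.644, 0.002, -0.001]
force: [-0.9, -0.8, 0.8]
finger_gap: 0.0466
```

Run:
```python
from h import *
b=go(.4152,.0278,.12,-77.5,6);print("down");b=go(.4152,.0278,.019,-77.5,4,b)
save("side","side2")
```

```text
t 6.25 tcp [635.1  39.7 156.1] psi -80.2 tilt 0.28 gap 46.6 F [-0.9 -0.8  0.8] q [-0.13  0.65  0.05  1.55 -0.04  0.94 -1.47]
[-0.009, 0.073, 0.012, -0.003]
[-0.009, 0.073, 0.012, -0.003]
[-0.01, 0.073, 0.012, -0.003]
[-0.01, 0.073, 0.012, -0.003]
[-0.011, 0.073, 0.012, -0.003]
[-0.011, 0.073, 0.012, -0.003]
down
[0.0, -0.0, 0.05, -0.0]
[0.0, -0.0, 0.05, -0.0]
[0.0, -0.0, 0.05, -0.0]
[0.0, -0.0, 0.05, -0.0]
```

Call:
servo_tool --plan '[[[0,-0.01,0.073,0.012,-0.003],[0,-0.01,0.073,0.012,-0.003],[0,-0.01,0.073,0.012,-0.003],[0,-0.01,0.073,0.012,-0.003],[0,-0.01,0.073,0.012,-0.003]]]'

```text
t: 6.92
eef_pos: [0.448, 0.03, 0.1223]
tcp_rot: [0.78, -0.626, -0.0, 0.001]
force: [-0.0, 0.4, -0.1]
finger_gap: 0.0465
```

Call:
servo_tool --plan '[[[0,-0.01,0.073,0.012,-0.003],[0,0,0,0,0],[0,0,0,0,0]]]'

```text
t: 7.3
eef_pos: [0.4142, 0.0275, 0.1169]
tcp_rot: [0.783, -0.622, 0.001, -0.0]
force: [0.1, -0.1, 0.3]
finger_gap: 0.0466
```

```bash
cat >> h.py <<'E'
def fit(c,lo,hi,r=.075,d=None):
    """rect, circle, plane of top-camera points near c between heights lo..hi"""
    if d is None: _,d=grab_frame("top")
    P=cloud("top",d,d>0);P=P[(np.hypot(P[:,0]-c[0],P[:,1]-c[1])<r)&(P[:,2]>lo)&(P[:,2]<hi)]
    q=(P[:,:2]*1e3).astype(np.float32);R_=cv2.minAreaRect(q)
    co=np.linalg.lstsq(np.c_[P[:,:2],np.ones(len(P))],P[:,2],rcond=None)[0]
    print(len(P),"rect",np.round(R_[0],1),np.round(R_[1],1),round(R_[2],1),"circ",np.round(cv2.minEnclosingCircle(q)[0],1),"z",round(float(np.median(P[:,2]))*1e3,1),"slope",np.round(co[:2],3))
E
python3 - <<'E'
from h import *
b=go(.4152,.0278,.019,-77.5,4)
im,d=save("top","top2")
fit((.637,.046),.046,.07,d=d);fit((.637,.046),.078,.1,.03,d=d)
E
```

```text
t 7.3 tcp [414.2  27.5 116.9] psi -76.9 tilt 0.09 gap 46.6 F [ 0.1 -0.1  0.3] q [-0.14  0.42  0.02  2.19 -0.02  0.53 -1.44]
[-0.0, -0.001, 0.049, 0.001]
[-0.0, -0.001, 0.049, 0.001]
[-0.0, -0.001, 0.049, 0.001]
[-0.0, -0.001, 0.049, 0.001]
2231 rect [635.3  44.1] [114.2 110.5] 49.5 circ [635.1  43.1] z 62.9 slope [-0.083 -0.116]
126 rect [634.   43.5] [22.6 22.6] 20.1 circ [633.9  43.3] z 90.3 slope [ 0.207 -0.004]
```

View pics/top2.png

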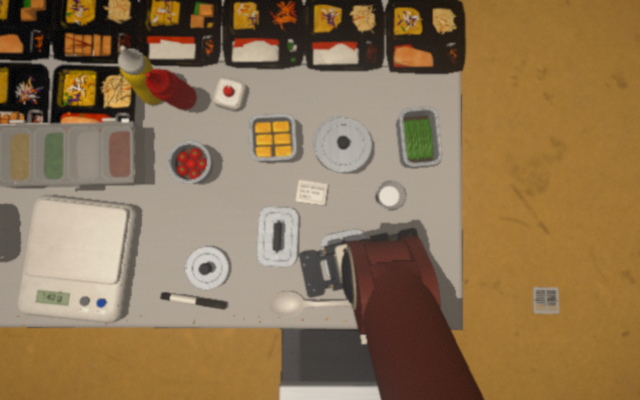

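Call:
servo_tool --plan '[[[0,0,-0.002,0.07,0.003],[0,0,0,0.07,0],[0,0,0,0.04,0],[0,0,0,0.016,0],[0,0,0,0,0]]]'

```text
t: 7.98
eef_pos: [0.4149, 0.0281, 0.0185]
tcp_rot: [0.78, -0.625, 0.0, -0.0]
force: [-1.2, 0.0, -0.2]
finger_gap: 0.0465
```

Call:
servo_tool --plan '[[[-1,0,0,0,0],[-1,0,0,0,0],[-1,0,0,0,0],[-1,0,0,0,0]]]'

```text
t: 8.48
eef_pos: [0.4145, 0.0283, 0.019]
tcp_rot: [0.78, -0.625, 0.0, -0.0]
force: [-0.6, -0.1, 3.4]
finger_gap: 0.016
```

Call:
servo_tool --plan '[[[-1,0,0,-0.04,0],[-1,0,0,-0.08,0],[-1,0,0,-0.08,0],[-1,0,0,0,0],[-1,0,0,0,0]]]'

```text
t: 9.1
eef_pos: [0.4135, 0.0281, 0.1181]
tcp_rot: [0.78, -0.625, -0.001, 0.0]
force: [-0.6, 0.3, -1.6]
finger_gap: 0.0156
```

Run:
```python
from h import *
b=go(.6457,.1815,.12,-86.8,5)
```

```text
t 9.1 tcp [413.5  28.1 118.1] psi -77.4 tilt 0.08 gap 15.6 F [-0.6  0.3 -1.6] q [-0.14  0.42  0.03  2.19 -0.02  0.53 -1.45]
[-0.04, -0.104, -0.001, 0.01]
[-0.043, -0.103, -0.001, 0.01]
[-0.046, -0.101, -0.001, 0.01]
[-0.05, -0.1, -0.001, 0.01]
[-0.053, -0.098, -0.001, 0.01]
```

Call:
servo_tool --plan '[[[-1,-0.04,-0.104,-0.001,0.01],[-1,-0.043,-0.103,-0.001,0.01],[-1,-0.046,-0.101,-0.001,0.011],[-1,-0.05,-0.1,-0.001,0.011],[-1,-0.053,-0.098,-0.001,0.01]]]'

```text
t: 9.72
eef_pos: [0.6467, 0.1827, 0.1182]
tcp_rot: [0.726, -0.687, -0.001, 0.002]
force: [2.1, -1.0, -1.1]
finger_gap: 0.0156
```

Call:
servo_tool --plan '[[[-1,0,0,0,0],[-1,0,0,0,0],[-1,0,0,0,0]]]'

```text
t: 10.1
eef_pos: [0.6453, 0.1803, 0.1202]
tcp_rot: [0.726, -0.687, -0.0, 0.001]
force: [-0.2, -0.1, -0.5]
finger_gap: 0.0156
```

Run:
```python
from h import *
b=go(.6452,.1818,.062,-86.8,4)
im,d=save("side","side3")
cv2.imwrite("pics/side3c.png",cv2.resize(im[120:320,180:460,::-1],None,fx=2.8,fy=2.8))
im,d=save("top","top3")
fit((.645,.181),.105,.13,d=d);fit((.637,.046),.046,.07,d=d)
```

```text
t 10.1 tcp [645.3 180.3 120.2] psi -86.9 tilt 0.18 gap 15.6 F [-0.2 -0.1 -0.5] q [-0.36  0.74  0.09  1.47 -0.08  0.93 -1.76]
[-0.001, -0.0, 0.029, -0.0]
[-0.001, -0.0, 0.029, -0.0]
[-0.001, -0.0, 0.029, -0.0]
[-0.001, -0.0, 0.029, -0.0]
0 rect [0. 0.] [0. 0.] 0.0 circ [0. 0.] z nan slope [0. 0.]
2110 rect [633.3  41.7] [111.7 110.1] 50.8 circ [634.  43.] z 63.2 slope [-0.082 -0.118]
  return _methods._mean(a, axis=axis, dtype=dtype,
  ret = ret.dtype.type(ret / rcount)
```

View pics/side3c.png

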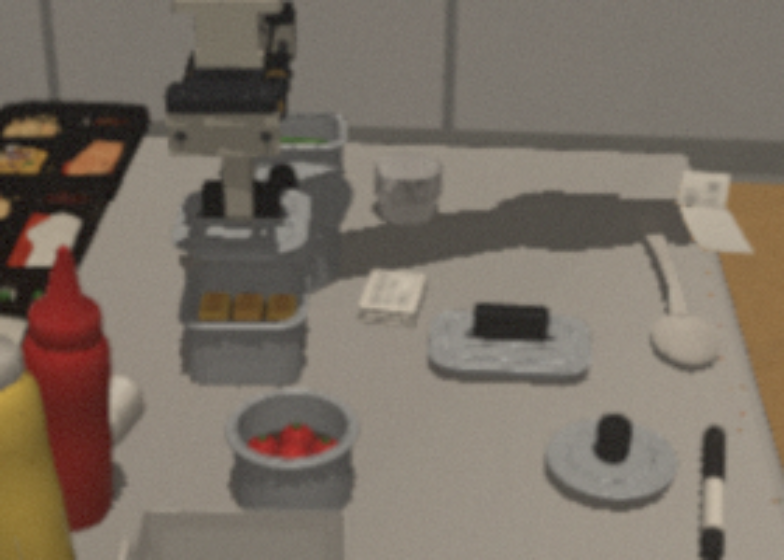

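Run:
```python
from h import *
_,d=grab_frame("side");P=cloud("side",d,d>0)
def rim(lo,hi,cx,cy,r=.075):
    Q=P[(P[:,2]>lo)&(P[:,2]<hi)&(abs(P[:,0]-cx)<r)&(abs(P[:,1]-cy)<r)]
    R_=cv2.minAreaRect((Q[:,:2]*1e3).astype(np.float32));print(len(Q),np.round(R_[0],1),np.round(R_[1],1),round(R_[2],1),np.round(np.percentile(Q,[1,50,99],axis=0)*1e3,1).tolist())
rim(.1,.128,.645,.181);rim(.046,.065,.645,.181)
```

```text
911 [646.  182.9] [95.6 97. ] 3.5 [[599.1, 139.3, 101.9], [641.7, 198.9, 114.9], [692.8, 229.3, 127.3]]
438 [645.8 183.1] [93.4 94.7] 4.3 [[599.3, 137.3, 46.2], [646.6, 183.2, 51.8], [692.1, 230.9, 54.6]]
```

Call:
servo_tool --plan '[[[-1,0,0,0.04,0],[-1,0,0,0.04,0],[-1,0,0,0.02,0],[-1,0,0,0.014,0],[-1,0,0,0,0]]]'

```text
t: 10.88
eef_pos: [0.6465, 0.1819, 0.0641]
tcp_rot: [0.727, -0.687, -0.0, 0.0]
force: [-0.2, 0.5, -0.5]
finger_gap: 0.0157
```

Call:
servo_tool --plan '[[[-1,0,0,0,0],[-0.4,0,0,0,0],[-0.4,0,0,0,0],[0,0,0,0,0]]]'

```text
t: 11.38
eef_pos: [0.6468, 0.1821, 0.0645]
tcp_rot: [0.727, -0.687, 0.0, -0.0]
force: [0.4, -0.4, 1.0]
finger_gap: 0.0336
```

Call:
servo_tool --plan '[[[0,0,0,-0.05,0],[0,0,0,-0.1,0],[0,0,0,0,0],[0,0,0,0,0]]]'

```text
t: 11.88
eef_pos: [0.6462, 0.1819, 0.139]
tcp_rot: [0.727, -0.687, -0.0, 0.0]
force: [-0.5, 0.2, -1.0]
finger_gap: 0.0464
```

Run:
```python
from h import *
_,d=grab_frame("side");P=cloud("side",d,d>0)
Q=P[(P[:,2]>.04)&(P[:,2]<.075)&(abs(P[:,0]-.645)<.06)&(abs(P[:,1]-.183)<.06)&(P[:,1]<.225)]
h,e=np.histogram(Q[:,2]*1e3,bins=12);print(h,np.round(e))
# tilt knob correction: over lid_round_large
b=go(.634,.0415,.11,-80,4)
```

```text
[ 36  35   5  14  81 515  99  27  36  40  32  30] [40. 43. 46. 49. 52. 55. 57. 60. 63. 66. 69. 72. 75.]
t 11.93 tcp [645.7 181.8 138.1] psi -86.8 tilt 0.13 gap 46.3 F [ 0.4  0.4 -0.2] q [-0.36  0.73  0.1   1.45 -0.08  0.97 -1.76]
[0.07, 0.01, 0.014, -0.009]
[0.069, 0.012, 0.014, -0.009]
[0.069, 0.014, 0.014, -0.009]
[0.069, 0.016, 0.014, -0.009]
```

Call:
servo_tool --plan '[[[0,0.07,0.01,0.014,-0.009],[0,0.069,0.012,0.014,-0.009],[0,0.069,0.014,0.014,-0.009],[0,0.069,0.016,0.014,-0.009],[0,0,0,0,0]]]'

```text
t: 12.55
eef_pos: [0.6327, 0.0361, 0.1091]
tcp_rot: [0.762, -0.647, -0.001, 0.003]
force: [-0.0, 0.7, -0.7]
finger_gap: 0.0465
```

Call:
servo_tool --plan '[[[0,0,0,0.04,0],[0,0,0,0.03,0],[0,0,0,0.006,0],[0,0,0,0,0],[0,0,0,0,0]]]'

```text
t: 13.18
eef_pos: [0.6349, 0.0417, 0.0738]
tcp_rot: [0.764, -0.645, 0.0, -0.001]
force: [0.2, 0.7, -0.4]
finger_gap: 0.0465
```

Call:
servo_tool --plan '[[[-1,0,0,0,0],[-1,0,0,0,0],[-1,0,0,0,0],[-1,0,0,0,0]]]'

```text
t: 13.68
eef_pos: [0.635, 0.0432, 0.0736]
tcp_rot: [0.765, -0.644, -0.0, -0.001]
force: [1.2, 3.4, 1.9]
finger_gap: 0.023
```

Call:
servo_tool --plan '[[[-1,0,0,-0.02,0],[-1,0,0,-0.03,0],[-1,0,0,0,0],[-1,0,0,0,0]]]'

```text
t: 14.18
eef_pos: [0.6342, 0.041, 0.0983]
tcp_rot: [0.764, -0.645, 0.0, 0.0]
force: [0.1, 0.5, -0.5]
finger_gap: 0.0226
```

```bash
cat >> h.py <<'E'
def side(cx,cy,lo,hi,r=.075):
    _,d=grab_frame("side");P=cloud("side",d,d>0)
    Q=P[(P[:,2]>lo)&(P[:,2]<hi)&(abs(P[:,0]-cx)<r)&(abs(P[:,1]-cy)<r)]
    q=(Q[:,:2]*1e3).astype(np.float32);R_=cv2.minAreaRect(q)
    co=np.linalg.lstsq(np.c_[Q[:,:2],np.ones(len(Q))],Q[:,2],rcond=None)[0]
    print("side",len(Q),np.round(R_[0],1),np.round(R_[1],1),round(R_[2],1),"circ",np.round(cv2.minEnclosingCircle(q),1) if 0 else [np.round(v,1) for v in cv2.minEnclosingCircle(q)],"z",np.round(np.percentile(Q[:,2],[1,50,99])*1e3,1),"slope",np.round(co[:2],3))
E
python3 - <<'E'
from h import *
go(.636,.045,.1,-80,2)
im,_=save("side","side4");side(.636,.046,.075,.105,.065);side(.636,.046,.044,.058,.065)
cv2.imwrite("pics/side4c.png",cv2.resize(im[140:260,200:400,::-1],None,fx=3,fy=3))
E
```

```text
t 14.18 tcp [634.2  41.   98.3] psi -80.3 tilt 0.03 gap 22.6 F [ 0.1  0.5 -0.5] q [-0.13  0.72  0.05  1.6  -0.04  0.82 -1.46]
[-0.004, -0.002, -0.002, -0.001]
[-0.004, -0.002, -0.002, -0.001]
side 902 [631.3  42.3] [109.8 108. ] 6.8 circ [array([632.5,  40.7]), np.float64(56.6)] z [ 76.8  84.3 101.8] slope [-0.09  -0.086]
side 257 [634.7  61. ] [107.4  85.7] 10.3 circ [array([637.1,  51.5]), np.float64(55.1)] z [44.1 51.3 54.5] slope [ 0.    -0.006]
```

View pics/side4c.png

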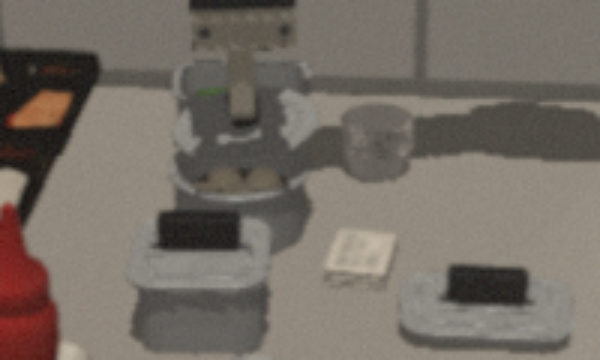

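Call:
servo_tool --plan '[[[-1,-0.008,-0.01,0,0],[-1,0,0,0,0],[-1,0,0,0,0]]]'

```text
t: 14.7
eef_pos: [0.6386, 0.0465, 0.098]
tcp_rot: [0.764, -0.645, -0.0, 0.0]
force: [-0.3, -0.3, -0.9]
finger_gap: 0.0231
```

Run:
```python
from h import *
pose_=go(.636,.046,.066,-80,2)
_,d=grab_frame("side");P=cloud("side",d,d>0)
for nm,lo,hi in(("lid",.075,.105),("pot",.045,.06)):
    Q=P[(P[:,2]>lo)&(P[:,2]<hi)&(abs(P[:,0]-.636)<.065)&(abs(P[:,1]-.046)<.065)]
    # robust: keep outer points, LSQ circle of the known radius
    from scipy.optimize import least_squares
    from scipy.spatial import ConvexHull
    h=Q[ConvexHull(Q[:,:2]).vertices][:,:2]
    r=.0545 if nm=="lid" else .0535
    h=h[h[:,1]>.03] if nm=="pot" else h
    s=least_squares(lambda c:np.hypot(h[:,0]-c[0],h[:,1]-c[1])-r,[.636,.046],loss="soft_l1",f_scale=.001)
    print(nm,np.round(s.x*1e3,1),"rms",np.round(np.sqrt(2*s.cost/len(h))*1e3,2),len(h))
```

```text
t 14.7 tcp [638.6  46.5  98. ] psi -80.3 tilt 0.02 gap 23.1 F [-0.3 -0.3 -0.9] q [-0.14  0.73  0.05  1.59 -0.04  0.83 -1.47]
[0.0, 0.003, 0.032, -0.001]
[0.0, 0.003, 0.032, -0.001]
lid [636.8  46.5] rms 1.07 33
pot [636.2  50.5] rms 0.73 24
```

Call:
servo_tool --plan '[[[-1,-0.007,-0.001,0,0],[-1,0,0,0.02,0],[-1,0,0,0.02,0],[-1,0,0,0.014,0],[-1,0,0,0,0]]]'

```text
t: 15.38
eef_pos: [0.6384, 0.0492, 0.0708]
tcp_rot: [0.764, -0.645, -0.0, 0.0]
force: [-0.7, -0.4, 0.5]
finger_gap: 0.0224
```

Call:
servo_tool --plan '[[[-1,0,0,0,0],[-0.4,0,0,0,0],[-0.4,0,0,0,0],[0,0,0,0,0],[0,0,0,0,0]]]'

```text
t: 16.0
eef_pos: [0.6386, 0.0499, 0.0712]
tcp_rot: [0.764, -0.645, 0.0, -0.0]
force: [-0.8, 0.4, -0.5]
finger_gap: 0.0431
```

Call:
servo_tool --plan '[[[0,0,0,-0.05,0],[0,0,0,-0.1,0],[0,0,0,0,0]]]'

```text
t: 16.38
eef_pos: [0.6418, 0.05, 0.1508]
tcp_rot: [0.764, -0.645, 0.004, -0.004]
force: [-0.1, 0.6, -0.2]
finger_gap: 0.0465
```

Run:
```python
from h import *
go(.449,.1665,.13,-91,5)
side(.636,.048,.05,.068,.07)
```

```text
t 16.38 tcp [641.8  50.  150.8] psi -80.3 tilt 0.58 gap 46.5 F [-0.1  0.6 -0.2] q [-0.14  0.67  0.05  1.54 -0.04  0.93 -1.48]
[-0.059, 0.068, 0.008, 0.012]
[-0.056, 0.07, 0.008, 0.012]
[-0.054, 0.072, 0.008, 0.012]
[-0.051, 0.074, 0.008, 0.012]
[-0.048, 0.076, 0.008, 0.012]
side 832 [637.4  51.2] [109.8 112.2] 7.1 circ [array([638.9,  50.2]), np.float64(58.5)] z [50.9 55.8 65.6] slope [ 0.003 -0.01 ]
```

Call:
servo_tool --plan '[[[0,-0.059,0.068,0.008,0.012],[0,-0.056,0.07,0.008,0.012],[0,-0.054,0.072,0.008,0.012],[0,-0.051,0.074,0.008,0.012],[0,-0.048,0.076,0.008,0.012]]]'

```text
t: 17.05
eef_pos: [0.4443, 0.1669, 0.1251]
tcp_rot: [-0.7, 0.714, 0.001, -0.001]
force: [-0.0, 1.0, 0.2]
finger_gap: 0.0464
```

Call:
servo_tool --plan '[[[0,0,0,0,0],[0,0,0,0,0],[0,0,0,0,0]]]'

```text
t: 17.42
eef_pos: [0.4476, 0.1655, 0.126]
tcp_rot: [-0.7, 0.715, -0.0, 0.0]
force: [-0.3, 0.2, -0.7]
finger_gap: 0.0464
```

Run:
```python
from h import *
b=go(.449,.167,.019,-91,4)
_,d=grab_frame("top")
fit((.637,.048),.046,.07,d=d);fit((.637,.048),.078,.1,.03,d=d);fit((.645,.182),.046,.068,d=d)
```

```text
t 17.43 tcp [447.6 165.5 126. ] psi -91.2 tilt 0.05 gap 46.4 F [-0.3  0.2 -0.7] q [-0.48  0.48  0.11  2.02 -0.09  0.64 -1.9 ]
[-0.001, -0.001, 0.054, -0.0]
[-0.001, -0.001, 0.054, -0.0]
[-0.001, -0.001, 0.054, -0.0]
[-0.001, -0.001, 0.054, -0.0]
2314 rect [637.8  48.3] [110.5 109.9] 16.2 circ [638.   47.8] z 58.7 slope [0.004 0.001]
116 rect [637.2  47.8] [21.7 22.7] 42.8 circ [637.8  48. ] z 86.3 slope [ 0.068 -0.024]
1972 rect [647.  181.1] [96.  96.5] 4.5 circ [647.2 181.8] z 58.7 slope [-0.001 -0.001]
```

Call:
servo_tool --plan '[[[0,-0.003,-0.003,0.07,0],[0,0,0,0.07,0],[0,0,0,0.05,0],[0,0,0,0.024,0],[0,0,0,0,0]]]'

```text
t: 18.1
eef_pos: [0.4482, 0.1675, 0.0187]
tcp_rot: [-0.7, 0.714, 0.0, -0.0]
force: [0.1, 0.0, -0.4]
finger_gap: 0.0466
```

Call:
servo_tool --plan '[[[-1,0,0,0,0],[-1,0,0,0,0],[-1,0,0,0,0],[-1,0,0,0,0]]]'

```text
t: 18.6
eef_pos: [0.4483, 0.1683, 0.0197]
tcp_rot: [-0.7, 0.714, -0.0, 0.001]
force: [-0.3, 0.3, 3.1]
finger_gap: 0.0159
```

Call:
servo_tool --plan '[[[-1,0,0,-0.04,0],[-1,0,0,-0.08,0],[-1,0,0,-0.1,0],[-1,0,0,0,0],[-1,0,0,0,0]]]'

```text
t: 19.23
eef_pos: [0.4472, 0.1678, 0.1287]
tcp_rot: [-0.7, 0.714, 0.0, -0.001]
force: [-0.1, 0.1, -0.8]
finger_gap: 0.0155
```

Run:
```python
from h import *
b=go(.6535,-.1165,.13,-83.7,8)
```

```text
t 19.23 tcp [447.2 167.8 128.7] psi -91.1 tilt 0.08 gap 15.5 F [-0.1  0.1 -0.8] q [-0.49  0.48  0.12  2.02 -0.09  0.65 -1.9 ]
[0.07, -0.053, -0.0, -0.005]
[0.071, -0.052, -0.0, -0.005]
[0.072, -0.051, -0.0, -0.005]
[0.073, -0.049, -0.0, -0.005]
[0.073, -0.048, -0.0, -0.005]
[0.074, -0.047, -0.0, -0.005]
[0.075, -0.046, -0.0, -0.005]
[0.076, -0.045, -0.0, -0.005]
```

Call:
servo_tool --plan '[[[-1,0.07,-0.053,0,-0.005],[-1,0.071,-0.052,0,-0.005],[-1,0.072,-0.051,0,-0.005],[-1,0.073,-0.049,0,-0.005],[-1,0.073,-0.048,0,-0.005]]]'

```text
t: 19.85
eef_pos: [0.5759, -0.0111, 0.1267]
tcp_rot: [0.728, -0.686, -0.002, 0.002]
force: [0.9, 0.2, -1.3]
finger_gap: 0.0158
```

Call:
servo_tool --plan '[[[-1,0.074,-0.047,0,-0.005],[-1,0.075,-0.046,0,-0.005],[-1,0.076,-0.045,0,-0.005],[-1,0,0,0,0],[-1,0,0,0,0]]]'

```text
t: 20.48
eef_pos: [0.6525, -0.1158, 0.1268]
tcp_rot: [0.744, -0.668, -0.002, 0.001]
force: [-0.4, 1.3, -1.6]
finger_gap: 0.0158
```

Call:
servo_tool --plan '[[[-1,0,0,0.02,0],[-1,0,0,0,0],[-1,0,0,0,0]]]'

```text
t: 20.85
eef_pos: [0.6538, -0.1162, 0.1191]
tcp_rot: [0.744, -0.668, -0.0, 0.0]
force: [-0.2, -0.1, -1.2]
finger_gap: 0.0158
```

Run:
```python
from h import *
b=go(.6535,-.1165,.064,-83.7,4)
side(.653,-.115,.104,.132,.08);side(.653,-.115,.044,.06,.08)
im,d=save("top","top4")
fit((.653,-.115),.1,.13,.09,d=d);fit((.653,-.115),.046,.066,.08,d=d)
```

```text
t 20.85 tcp [ 653.8 -116.2  119.1] psi -83.8 tilt 0.03 gap 15.8 F [-0.2 -0.1 -1.2] q [ 0.11  0.73  0.06  1.49 -0.05  0.92 -1.28]
[0.0, 0.0, 0.028, -0.0]
[0.0, 0.0, 0.028, -0.0]
[0.0, 0.0, 0.028, -0.0]
[0.0, 0.0, 0.028, -0.0]
side 601 [ 653.9 -113.2] [120.8  88.2] 9.1 circ [array([ 655. , -113.9]), np.float64(64.7)] z [104.6 112.7 131.6] slope [ 0.004 -0.016]
side 390 [ 654.9 -114.3] [118.3  85.5] 3.0 circ [array([ 653.7, -112.3]), np.float64(63.2)] z [44.2 51.  54.6] slope [-0.003  0.007]
1107 rect [ 655.4 -116.8] [121.8  81.3] 6.7 circ [ 655.  -117.4] z 115.7 slope [-0.001 -0.002]
196 rect [ 609.  -106.3] [82.5 39.2] 57.8 circ [ 621.9 -114.5] z 55.4 slope [ 0.001 -0.004]
```

Call:
servo_tool --plan '[[[-1,-0.001,0,0.04,0],[-1,0,0,0.04,0],[-1,0,0,0.02,0],[-1,0,0,0.01,0],[-1,0,0,0,0]]]'

```text
t: 21.62
eef_pos: [0.6542, -0.1165, 0.0644]
tcp_rot: [0.744, -0.668, 0.0, -0.0]
force: [-0.7, 0.2, -1.6]
finger_gap: 0.0158
```

Call:
servo_tool --plan '[[[-1,0,0,0,0],[-0.4,0,0,0,0],[-0.4,0,0,0,0],[0,0,0,0,0],[0,0,0,0,0]]]'

```text
t: 22.25
eef_pos: [0.654, -0.1166, 0.0643]
tcp_rot: [0.744, -0.668, 0.0, -0.0]
force: [-0.4, -0.7, 0.1]
finger_gap: 0.0427
```

Call:
servo_tool --plan '[[[0,0,0,-0.05,0],[0,0,0,-0.1,0],[0,0,0,0,0],[0,0,0,0,0]]]'

```text
t: 22.75
eef_pos: [0.6535, -0.1164, 0.1389]
tcp_rot: [0.744, -0.668, -0.0, 0.0]
force: [0.5, 0.3, -0.3]
finger_gap: 0.0466
```

Run:
```python
from h import *
side(.653,-.115,.05,.068,.08)
b=go(.3837,.3085,.14,-91,10)
```

```text
side 608 [ 654.6 -114.5] [119.9  92.4] 9.4 circ [array([ 655.4, -114.6]), np.float64(65.7)] z [50.8 55.8 67.4] slope [ 0.007 -0.034]
t 22.8 tcp [ 653.  -116.3  138. ] psi -83.9 tilt 0.14 gap 46.5 F [-0.   0.5 -0.8] q [ 0.11  0.71  0.06  1.48 -0.05  0.96 -1.28]
[-0.09, 0.045, -0.0, 0.004]
[-0.09, 0.046, -0.0, 0.004]
[-0.089, 0.047, -0.0, 0.004]
[-0.088, 0.048, -0.0, 0.004]
[-0.088, 0.049, -0.0, 0.004]
[-0.087, 0.05, -0.0, 0.004]
[-0.087, 0.051, -0.0, 0.004]
[-0.086, 0.052, -0.0, 0.004]
[-0.085, 0.053, -0.0, 0.004]
[-0.085, 0.054, -0.0, 0.004]
```

Call:
servo_tool --plan '[[[0,-0.09,0.045,0,0.004],[0,-0.09,0.046,0,0.004],[0,-0.089,0.047,0,0.004],[0,-0.088,0.048,0,0.004],[0,-0.088,0.049,0,0.004]]]'

```text
t: 23.42
eef_pos: [0.5168, 0.0969, 0.1379]
tcp_rot: [0.722, -0.692, -0.001, 0.001]
force: [0.9, 0.3, 0.0]
finger_gap: 0.0465
```

Call:
servo_tool --plan '[[[0,-0.087,0.05,0,0.004],[0,-0.087,0.051,0,0.004],[0,-0.086,0.052,0,0.004],[0,-0.085,0.053,0,0.004],[0,-0.085,0.054,0,0.004]]]'

```text
t: 24.05
eef_pos: [0.3831, 0.3089, 0.138]
tcp_rot: [-0.7, 0.714, 0.0, -0.001]
force: [0.2, 0.3, 0.2]
finger_gap: 0.0464
```

Call:
servo_tool --plan '[[[0,0,0,0,0],[0,0,0,0,0],[0,0,0,0,0]]]'

```text
t: 24.42
eef_pos: [0.3855, 0.3065, 0.1388]
tcp_rot: [-0.699, 0.715, -0.0, -0.001]
force: [0.1, -0.5, 0.1]
finger_gap: 0.0467
```

Run:
```python
from h import *
b=go(.3837,.3085,.019,-91,4)
fit((.653,-.115),.046,.068,.08)
```

```text
t 24.43 tcp [385.5 306.5 138.8] psi -91.3 tilt 0.09 gap 46.7 F [ 0.1 -0.5  0.1] q [-0.8   0.48  0.12  1.97 -0.09  0.7  -2.22]
[-0.001, 0.001, 0.06, -0.0]
[-0.001, 0.001, 0.06, -0.0]
[-0.001, 0.001, 0.06, -0.0]
[-0.001, 0.001, 0.06, -0.0]
2089 rect [ 655.5 -116.5] [121.   83.4] 5.4 circ [ 655.1 -116.1] z 58.9 slope [-0.    -0.006]
```

Oblong lid is seated. Now the small round lid.

Call:
servo_tool --plan '[[[0,-0.004,0.003,0.08,0],[0,0,0,0.08,0],[0,0,0,0.05,0],[0,0,0,0.03,0],[0,0,0,0,0]]]'

```text
t: 25.1
eef_pos: [0.3834, 0.3095, 0.0186]
tcp_rot: [-0.7, 0.714, -0.0, -0.001]
force: [0.4, -0.1, 0.3]
finger_gap: 0.0466
```

Call:
servo_tool --plan '[[[-1,0,0,0,0],[-1,0,0,0,0],[-1,0,0,0,0],[-1,0,0,0,0]]]'

```text
t: 25.6
eef_pos: [0.3837, 0.3106, 0.02]
tcp_rot: [-0.7, 0.714, -0.0, 0.001]
force: [-1.2, -0.9, 5.8]
finger_gap: 0.0224
```

Call:
servo_tool --plan '[[[-1,0,0,-0.04,0],[-1,0,0,-0.08,0],[-1,0,0,-0.08,0],[-1,0,0,0,0],[-1,0,0,0,0]]]'

```text
t: 26.22
eef_pos: [0.3824, 0.3098, 0.1184]
tcp_rot: [-0.7, 0.714, 0.0, -0.001]
force: [-0.2, -0.5, -1.5]
finger_gap: 0.0226
```

Run:
```python
from h import *
b=go(.592,.343,.12,-91,5)
```

```text
t 26.23 tcp [382.4 309.8 118.4] psi -91.1 tilt 0.11 gap 22.6 F [-0.2 -0.5 -1.5] q [-0.81  0.51  0.12  1.99 -0.1   0.64 -2.22]
[-0.015, -0.084, -0.001, -0.0]
[-0.015, -0.084, -0.001, -0.0]
[-0.015, -0.084, -0.001, -0.0]
[-0.015, -0.084, -0.001, -0.0]
[-0.015, -0.084, -0.001, -0.0]
```

Call:
servo_tool --plan '[[[-1,-0.015,-0.084,-0.001,0],[-1,-0.015,-0.084,-0.001,0],[-1,-0.015,-0.084,-0.001,0],[-1,-0.015,-0.084,-0.001,0],[-1,-0.015,-0.084,-0.001,0]]]'

```text
t: 26.85
eef_pos: [0.5939, 0.3433, 0.1187]
tcp_rot: [-0.7, 0.714, 0.001, -0.002]
force: [0.2, 0.7, -0.5]
finger_gap: 0.0229
```

Call:
servo_tool --plan '[[[-1,0,0,0,0],[-1,0,0,0,0],[-1,0,0,0,0],[-1,0,0,0,0]]]'

```text
t: 27.35
eef_pos: [0.5929, 0.3441, 0.1218]
tcp_rot: [-0.701, 0.714, 0.0, -0.0]
force: [0.4, 0.2, -0.9]
finger_gap: 0.0227
```

Run:
```python
from h import *
b=go(.592,.343,.064,-91,4)
side(.592,.344,.104,.124,.06);side(.592,.344,.046,.06,.06)
im,d=save("top","top5")
fit((.592,.344),.1,.13,.07,d=d)
```

```text
t 27.35 tcp [592.9 344.1 121.8] psi -91.0 tilt 0.05 gap 22.7 F [ 0.4  0.2 -0.9] q [-0.62  0.77  0.11  1.42 -0.1   0.96 -2.07]
[0.001, 0.0, 0.029, -0.0]
[0.001, 0.0, 0.029, -0.0]
[0.001, 0.0, 0.029, -0.0]
[0.001, 0.0, 0.029, -0.0]
side 946 [592.8 346.3] [86.2 85.8] 12.9 circ [array([594.4, 344.6]), np.float64(45.2)] z [111.5 114.4 120.8] slope [-0.006 -0.004]
side 486 [592.9 345.5] [84.2 84.4] 82.9 circ [array([592.2, 344.7]), np.float64(43.7)] z [46.2 51.6 54.2] slope [-0.005  0.011]
537 rect [583. 335.] [59.8 85.6] 39.8 circ [593.  343.6] z 117.2 slope [-0.001 -0.001]
```

Lid and pot agree within 1 mm; lower (57 mm).

Call:
servo_tool --plan '[[[-1,0,0,0.04,0],[-1,0,0,0.04,0],[-1,0,0,0.02,0],[-1,0,0,0.013,0],[-1,0,0,0,0]]]'

```text
t: 28.12
eef_pos: [0.594, 0.3438, 0.0652]
tcp_rot: [-0.7, 0.714, 0.0, -0.0]
force: [0.2, 0.3, -0.7]
finger_gap: 0.0228
```

Call:
servo_tool --plan '[[[-1,0,0,0,0],[-0.4,0,0,0,0],[-0.4,0,0,0,0],[0,0,0,0,0],[0,0,0,0,0]]]'

```text
t: 28.75
eef_pos: [0.5941, 0.3438, 0.0654]
tcp_rot: [-0.7, 0.714, -0.0, 0.0]
force: [0.6, 0.9, 0.7]
finger_gap: 0.043
```

Call:
servo_tool --plan '[[[0,0,0,-0.05,0],[0,0,0,-0.1,0],[0,0,0,-0.05,0],[0,0,0.08,0,0],[0,0,0.08,0,0]]]'

```text
t: 29.38
eef_pos: [0.5134, 0.3453, 0.1656]
tcp_rot: [-0.7, 0.714, -0.0, 0.001]
force: [0.0, 1.1, -0.3]
finger_gap: 0.0464
```

Call:
servo_tool --plan '[[[0,0,0.08,0,0],[0,0,0.05,0,0],[0,0,0,0,0],[0,0,0,0,0]]]'

```text
t: 29.88
eef_pos: [0.4505, 0.3464, 0.1655]
tcp_rot: [-0.7, 0.714, -0.001, 0.001]
force: [0.7, 0.3, -0.2]
finger_gap: 0.0466
```

Run:
```python
from h import *
side(.592,.344,.05,.068,.06)
im,d=save("top","top6")
for n,c in dict(large=(.637,.047),small=(.592,.344),square=(.646,.181),oblong=(.655,-.115)).items():print(n);fit(c,.046,.07,.075 if n!="small" else .06,d=d)
for c in((.536,-.057),(.541,.1)):fit(c,.008,.06,.055,d=d)
save("side","side6");go(.5,.3,.2,-90,1)
```

```text
side 1060 [595.1 345.8] [86.1 88. ] 31.2 circ [array([595.1, 345.3]), np.float64(44.9)] z [50.9 55.4 65.7] slope [ 0.003 -0.012]
large
2313 rect [637.8  48.3] [110.1 110.1] 17.0 circ [638.   47.7] z 58.7 slope [-0. -0.]
small
1454 rect [593.9 343.8] [86.  84.9] 46.0 circ [594.2 343.8] z 58.3 slope [ 0.004 -0.   ]
square
1980 rect [647.3 181.5] [96.  96.6] 3.9 circ [648.2 180.9] z 58.7 slope [ 0.001 -0.002]
oblong
2103 rect [ 655.4 -116.1] [121.3  84.7] 6.9 circ [ 654.8 -116.1] z 58.9 slope [-0.001 -0.006]
711 rect [536.4 -56.9] [58.5 58.5] 68.0 circ [536.1 -57.7] z 28.5 slope [ 0.018 -0.046]
632 rect [555.7  98.1] [60.6 74.2] 82.8 circ [552.4  99. ] z 15.7 slope [ 0.014 -0.004]
t 30.02 tcp [450.5 346.1 165.1] psi -91.2 tilt 0.06 gap 46.1 F [-0.1  0.9 -0.2] q [-0.77  0.55  0.12  1.74 -0.08  0.86 -2.2 ]
[0.09, -0.101, -0.07, -0.007]
```

View pics/side6.png

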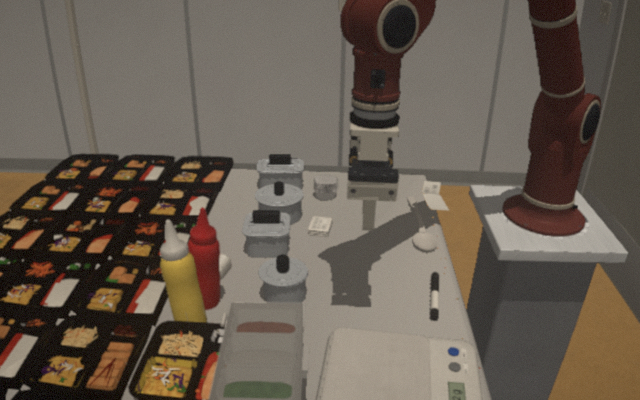

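View pics/top6.png

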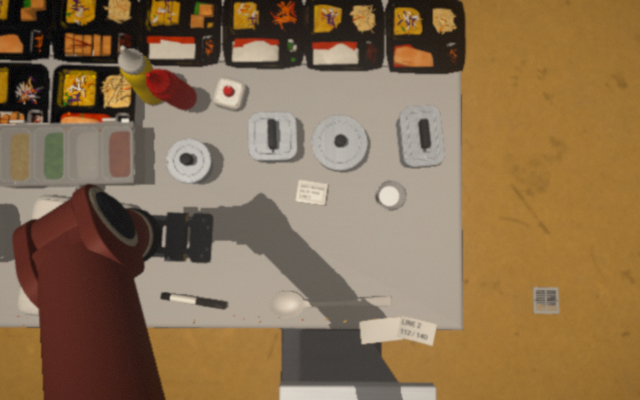

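```bash
python3 -c "
from h import *
print(arm.job_done())"
```

```text
the job is handed in; nothing more can be done
None
```

All four lids are on their own pots, and I handed the job in at about t = 30 s; the interface gave no verdict.

- **Final camera checks:** The flanges measured 58–59 mm high (58 mm is seated) and level to within 0.006 rad from the top camera. The square and oblong lids were turned with their pots to within about 1°. The gripper was open and clear of everything.
- **Large round lid:** My first placing was about 4 mm off and left it tilted on the rim. I regripped it and set it down again, and it then measured level. The pot moved about 2 mm at most.
- **Bystanders:** The foil cups measured the same as at the start. My last numeric fit of the label block was off by 11–15 mm because its window seems to have caught points from something nearby. In the final top picture the block sits at the same pixel, about (312, 192), as before I moved anything.
- **Disagreement between cameras:** Before I lowered the oblong lid, the side and top cameras differed by about 3 mm on its offset from the pot. It went down with no contact force and then measured seated.

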